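Seat the six-pin comb in the cone loader

ROBOT

A 6-joint arm with a two-finger parallel gripper is mounted at the origin on a cart in front of the work surface, level with it; the furniture and walls round the work are solid. World frame = base frame: x ahead of the robot, y to its left, z up, the work surface at z = 0. Lengths are in mm, angles in rad, forces in N, time in s.
With the tool pointing down it reaches from about 250 to 775 mm from the base axis. Payload 4 kg.
Tool frame: the origin (TCP) lies between the finger pads; the fingertips stand 25 mm ahead of it and the grasp point (between the pads) lies 6 mm ahead of it; y points along the fingers, z is the direction in which the jaws open and shut, and the axes are right-handed (so a half turn about y gives the same grasp; the last joint's range is limited). The gripper opens to 85 mm and grips with 20 to 120 N. Pads are 22 mm wide; open, the fingers measure 114 mm over their backs; the gripper's body (76 mm by 85 mm) begins 54 mm behind the grasp point. The pads swing forward as they close: fully open they stand 13 mm farther back than shut.
Start: joints at [-1.373, 0.087, 1.371, -0, 1.684, -0.103], TCP at [162.953, -525.32, 256.341] pointing down, gripper open.
Joint ranges: [-3.1, 3.1], [-0.76, 2.03], [0.27, 2.55], [-1.08, 4.22], [0.17, 2.65], [-2.57, 2.57]. Speed limits (rad/s): [2.79, 2.79, 3.14, 3.14, 3.14, 3.14].

INTERFACE

Orientations are given as a 3x3 rotation matrix whose columns are the frame's x, y, z axes.
In Python, from bench import ctrl gives the robot as it stands. The module is installed in compiled form; this text tells all that it offers.
- The arm moves only by the tool carry_out, never from a script. Its argument "increments" is text: rows parted by semicolons, each of 7 numbers parted by spaces: the turn, a rotation vector about the tool's x, y, z in degrees, then the shift along the tool's x, y, z in cm, then the finger opening in cm, from 0 to 8.54. In form: wx wy wz dx dy dz gripper; .... A call has 1 to 10 rows; each row is the pose to reach, as a shift and turn from the pose commanded when the call began, along the tool's axes at that moment; what a row does not reach only later rows make up. A row lasts 1/8 s, in which the tool goes at most 62.5 mm and 10.7 degrees, less where a joint would pass 70% of its speed; a pose out of reach is approached as far as the arm can. A call with a gripper value outside its range is refused whole. The fingers move at their own pace and stop on an object; "squeeze" is the grip in N (left out, the last holds). Time passes only in rows, so rows that repeat a pose let the fingers close. It gives the time, the measured TCP pose, the force and the opening at its end, in the units of the state.
- ctrl.state(): the state, without advancing time (a new reading comes with each control period).
- ctrl.camera(name): name is "side" or "top"; returns a dict with "img" (480x640x3 uint8, blue, green, red), "intrinsics" (3x3 intrinsics, pixels), "origin" and "attitude" of the camera in the world. Camera axes: x right, y down, z forward; pixel columns grow to the right and rows downward; lengths in mm; the calibration is good to about 2 mm. A picture is of the moment at which its call begins. There is no depth.
- ctrl.job_done(): hands the job in, once; it reports no verdict.
The state is a dict: "time_s": time; "q": joint angles; "joint_velocities": joint speeds; "joint_torque": joint torques, N m; "tcp_pos": TCP position; "tcp_rot": TCP orientation; "contact_force": force on the tool from outside, world axes, zero at the start; "ft_torque": the same for the moment, N m; "opening": finger opening in mm.
Only numpy, scipy, OpenCV 4.12 (cv2) and the standard library are available. Lean on these libraries where they do the work, as an engineer would, in place of code of your own. Each camera call takes 0.05 s, during which the arm holds its last target.

TASK

Get the cone loader ready for its next batch: take the six-pin comb off its wooden rest, feel its pins into the six bores of the floating white carrier, and press it gently down until the raised knock-out plungers are pushed back and the comb's steel bar sits flush on the carrier. Leave the comb parked there, fully home, so that no paper dust gets into the bores. Never force it, for the thin pins bend, and do not knock over the two white spacer posts.

Things in the scene. Friction and masses are not known exactly. Their poses are not given: they have to be found in the camera images.
- comb_grip (a point): Pin comb: a black upright grip on a steel bar with six pins pointing down. This point is the middle of the grip, 70 mm above the pin tips; z up, y along the row, x across. Grip 16 mm (x) by 56 mm (y), its top 20 mm above and its foot (the bar's top) 26 mm below this point: take it across its 16 mm. 0.2 to 0.33 kg, ends alike, starts in its rest. Over 70 N against the loader bends the pins
- pin_tips (a point): The middle of the row of pin tips, 70 mm below the comb's grip point. Six steel pins in a row along y, 18 mm apart (90 mm from first to last), 7 mm thick, tips barely bevelled (to 6.4 mm), 32 mm long below the bar. The bar is 18 mm (x) by 110 mm (y) and 12 mm high
- rest: Fixed wooden tool rest, 50 mm (x) by 142 mm (y), 40 mm high, with a slot 13 mm wide along y in which the comb's pins hang; the comb's bar lies 36 mm above the origin in a recess 22 mm wide, 114 mm long, 4 mm deep. Origin at the centre of its underside, z up
- loader: Cone loader: a fixed aluminium channel with a white carrier strip in it. Base plate 84 mm (x) by 200 mm (y), side walls 48 mm and end walls 50 mm high. Origin at the centre of its underside on the table, z up, y along the row of bores
- carrier_top (a point): Fixed point of the loader on its centre line, 54 mm above its origin, at the height of the carrier's flat top. The carrier is 28 mm (x) by 130 mm (y) with six bores 8.6 mm wide, 18 mm apart along y, mouths barely bevelled. It floats along y: its row's middle is anywhere within 8 mm either side of this point, not measured, held by about 5 N of drag. Home: comb's bar flush at this height
- knockout (a joint): Knock-out bar under the carrier, with one plunger standing in each bore: how far it is pushed down (m). At 0 the plunger tops are 8 mm below the carrier's top, it starts at 0 to 0.012 and is at 0.024 when the comb is fully home. It yields to about 8 N in all (pins rubbing in their bores can add as much) and does not spring back
- post_a: White nylon spacer post standing near the work, 17 mm thick, 60 mm high; origin at the centre of its underside
- post_b: A second white nylon spacer post, 17 mm thick, 60 mm high; origin at the centre of its underside

How it is judged:
By the outcome, as a careful person would: the job done as asked, in the order asked, and still so for the second after the job is handed in, with the robot touching nothing.
It also fails if it takes over 56 s, if anything falls off the work surface, if the arm or the gripper's body presses on something with over 40 N, if the wrist force passes 120 N, or if a joint passes its speed limit or range.

## Working session

There is one attempt and no reset: what is moved stays moved. The work goes in short steps, Python scripts to look and compute and a tool call to move; the robot and the scene stay as the last step left them, time stands still between calls to the robot, and variables do not carry over. Pictures are saved under pics/ and viewed, and the job is handed in when it is done.

Besides the shell and the picture viewer there is one more tool, called after "Emit:" as name(argument=value, ...) on one line, values as JSON. carry_out: Moves the arm, as the interface text tells. Its arguments: {"type":"object","properties":{"increments":{"type":"string"},"squeeze":{"type":"number"}},"required":["increments"]}

```bash
mkdir -p pics; python3 - <<'E'
from bench import ctrl
import cv2, numpy as np
np.set_printoptions(precision=4,suppress=True)
s=ctrl.state()
for k,v in s.items(): print(k,np.array(v))
for n in("side","top"):
    c=ctrl.camera(n); cv2.imwrite(f"pics/{n}0.png",c["img"]); print(n,c["intrinsics"],c["origin"],c["attitude"])
E
```

```text
time_s 0.0
q [-1.3731  0.088   1.3723 -0.      1.6836 -0.1031]
joint_velocities [-0.0007  0.0013  0.0005 -0.0007  0.0005 -0.0007]
joint_torque [  0.001  -35.1858 -31.3278   0.       0.0105  -0.    ]
tcp_pos [ 162.8845 -524.8504  255.0995]
tcp_rot [[-0.9551 -0.0005  0.2963]
 [-0.2963  0.0023 -0.9551]
 [-0.0002 -1.     -0.0023]]
contact_force [-0.2454  0.5105 -0.3265]
ft_torque [ 0.0358  0.0328 -0.0271]
opening 85.39143467516284
side [[518.1141   0.     323.6104]
 [  0.     518.1141 236.5344]
 [  0.       0.       1.    ]] [ 38.9732 592.3061 614.6326] [[-0.7925 -0.3849  0.4731]
 [-0.6098  0.4841 -0.6275]
 [ 0.0124 -0.7858 -0.6184]]
top [[473.075    0.     318.3716]
 [  0.     473.075  244.6098]
 [  0.       0.       1.    ]] [305.3206  43.7791 932.6297] [[-0.0104 -0.9831  0.1826]
 [-0.9999  0.0095 -0.0054]
 [ 0.0036 -0.1826 -0.9832]]
```

View pics/side0.png

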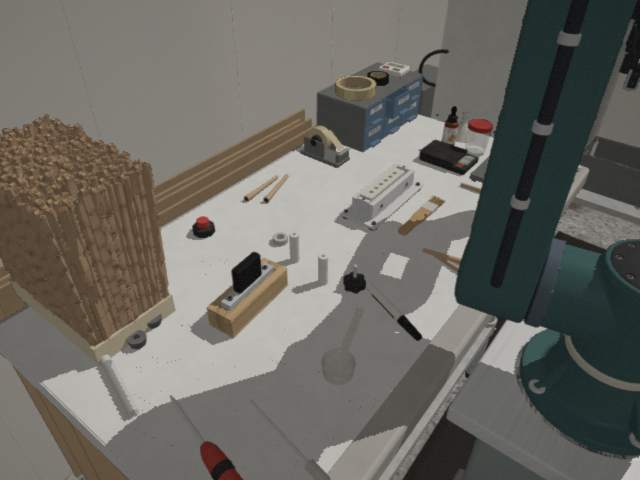

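View pics/top0.png

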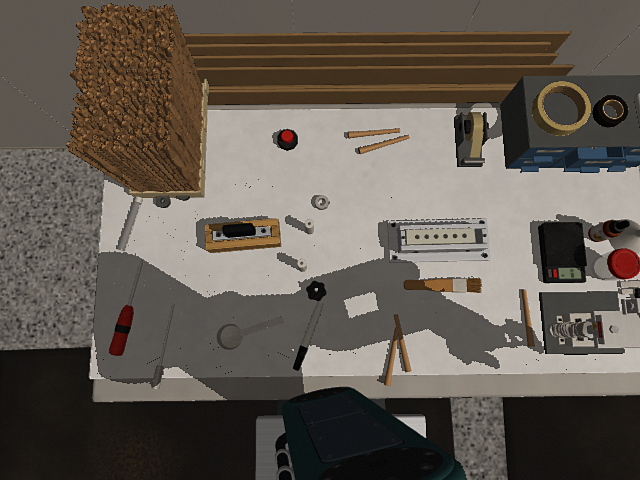

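The rest with comb is at about (242,234) in the top view and (247,290) in the side view. The posts are at (308,227) and (302,265), the loader at (438,240). I'll zoom in on these.

```bash
python3 - <<'E'
import cv2
t=cv2.imread("pics/top0.png"); s=cv2.imread("pics/side0.png")
cv2.imwrite("pics/t_rest.png",cv2.resize(t[205:280,190:325],None,fx=5.9,fy=5.9,interpolation=cv2.INTER_CUBIC))
cv2.imwrite("pics/t_load.png",cv2.resize(t[205:275,375:505],None,fx=6,fy=6,interpolation=cv2.INTER_CUBIC))
cv2.imwrite("pics/s_rest.png",cv2.resize(s[225:340,200:340],None,fx=5,fy=5,interpolation=cv2.INTER_CUBIC))
cv2.imwrite("pics/s_load.png",cv2.resize(s[150:240,335:435],None,fx=6,fy=6,interpolation=cv2.INTER_CUBIC))
E
```

```text
(no output)
```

View pics/t_rest.png

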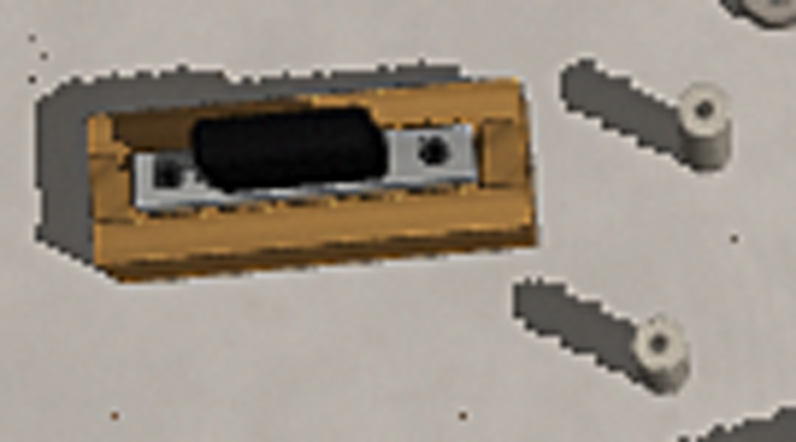

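View pics/t_load.png

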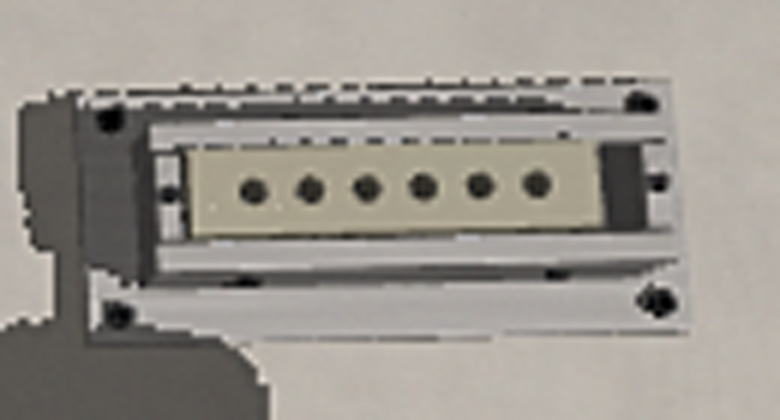

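View pics/s_rest.png

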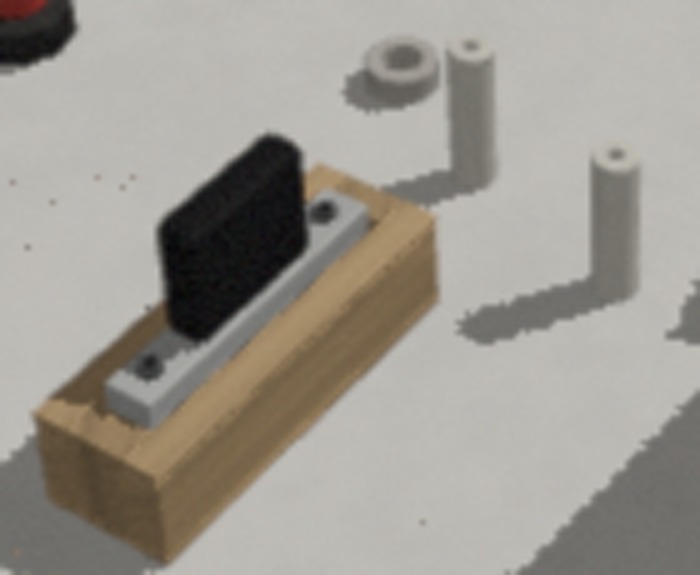

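View pics/s_load.png

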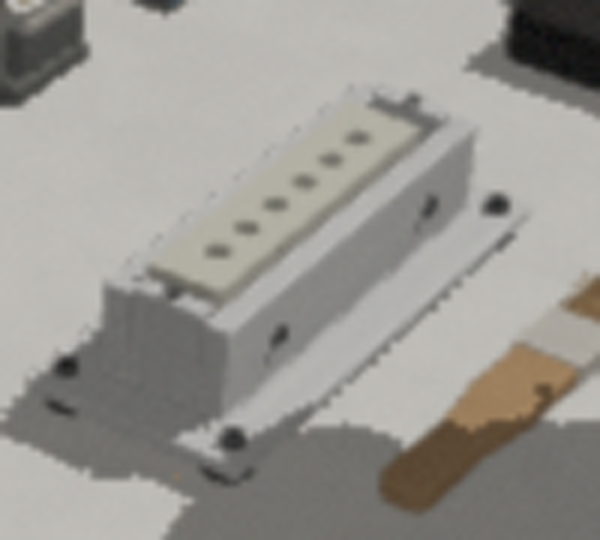

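```bash
cat > h.py <<'E'
import numpy as np,cv2
np.set_printoptions(precision=2,suppress=True)
CAM={"side":(518.1141,323.6104,236.5344,np.array([38.9732,592.3061,614.6326]),None),}
from bench import ctrl
def cam(n,save=None):
    c=ctrl.camera(n)
    if save: cv2.imwrite(f"pics/{save}.png",c["img"])
    return c
def ray(c,uv):
    d=np.linalg.inv(np.array(c["intrinsics"]))@np.array([uv[0],uv[1],1.]); return np.array(c["attitude"])@d
def onz(c,uv,z):
    d=ray(c,uv);o=np.array(c["origin"]);return o+d*(z-o[2])/d[2]
def proj(c,p):
    q=np.array(c["attitude"]).T@(np.array(p)-np.array(c["origin"]));h=np.array(c["intrinsics"])@q;return h[:2]/h[2]
def tri(c1,u1,c2,u2):
    d1=ray(c1,u1);d2=ray(c2,u2);d1/=np.linalg.norm(d1);d2/=np.linalg.norm(d2)
    o1=np.array(c1["origin"]);o2=np.array(c2["origin"])
    t=np.linalg.lstsq(np.array([d1,-d2]).T,o2-o1,rcond=None)[0]
    a=o1+t[0]*d1;b=o2+t[1]*d2;return (a+b)/2,np.linalg.norm(a-b)
def dark(img,uv,r=3):
    g=cv2.cvtColor(img,cv2.COLOR_BGR2GRAY).astype(float);u,v=int(round(uv[0])),int(round(uv[1]))
    p=g[v-r:v+r+1,u-r:u+r+1];w=np.clip(np.percentile(p,70)-15-p,0,None)
    V,U=np.mgrid[v-r:v+r+1,u-r:u+r+1];return np.array([(w*U).sum(),(w*V).sum()])/w.sum()
E
python3 - <<'E'
from h import *
T=cam("top");S=cam("side")
def z2(o,f,p): return [(p[0]+.5)/f-.5+o[0],(p[1]+.5)/f-.5+o[1]]
tb=[dark(T["img"],z2((375,205),6,p)) for p in [(253,190),(311,189),(367,187),(424,186),(480,185),(537,184)]]
sb=[dark(S["img"],z2((335,150),6,p)) for p in [(218,251),(247,228),(276,205),(305,182),(332,160),(358,138)]]
print("bores top/side z54, tri")
P=[];Q=[]
for a,b in zip(tb,sb):
    P.append(onz(T,a,54));Q.append(onz(S,b,54));x,e=tri(T,a,S,b);print(P[-1],Q[-1],x,e)
for A in(P,Q):
    A=np.array(A);m=A.mean(0);d=A[0]-A[-1];print(m,np.degrees(np.arctan2(-d[0],d[1])),np.linalg.norm(d))
print("bar screws z48")
ts=[dark(T["img"],z2((190,205),5.9,p)) for p in[(168,173),(433,150)]]
ss=[dark(S["img"],z2((200,225),5,p)) for p in[(149,367),(322,212)]]
for c,l in((T,ts),(S,ss)):
    A=[onz(c,p,48) for p in l];d=A[0]-A[1];print(A,(A[0]+A[1])/2,np.degrees(np.arctan2(-d[0],d[1])),np.linalg.norm(d))
for n,a,b in(("rest TL",(90,113),None),("TR",(522,80),None),("BR",(535,232),None),("BL",(96,262),None)):
    print(n,onz(T,z2((190,205),5.9,a),40))
print("side rest", [onz(S,z2((200,225),5,a),40) for a in[(36,413),(155,478),(437,215),(318,166)]])
print("posts",[onz(T,z2((190,205),5.9,a),60) for a in[(705,109),(659,343)]],[onz(S,z2((200,225),5,a),60) for a in[(471,46),(616,154)]])
# grip top z = 36+12... grip pt z=36+38=74? top 
print("grip top side",[onz(S,z2((200,225),5,a),94-0) for a in[(165,222),(272,140),(300,155),(185,240)]])
# loader base
print("loader base corners",[onz(T,z2((375,205),6,a),5) for a in[(80,97),(668,80),(685,330),(85,343)]])
print("loader end wall screws",[onz(T,z2((375,205),6,a),50) for a in[(170,195),(659,182)]])
print("state",ctrl.state()["tcp_pos"])
E
```

```text
bores top/side z54, tri
[ 482.31 -147.76   54.  ] [ 482.79 -149.39   54.  ] [ 481.89 -147.55   55.34] 0.33892285657651444
[ 482.61 -165.81   54.  ] [ 482.93 -166.09   54.  ] [ 482.62 -165.7    54.31] 0.15267506427878333
[ 482.9  -183.73   54.  ] [ 483.44 -184.94   54.  ] [ 482.66 -183.48   55.04] 0.08072373846258171
[ 483.25 -201.59   54.  ] [ 483.28 -201.9    54.  ] [ 483.15 -201.55   54.23] 0.11430750461188167
[ 483.5  -219.62   54.  ] [ 483.98 -222.76   54.  ] [ 482.57 -219.14   56.36] 1.0038808689497398
[ 483.81 -237.63   54.  ] [ 483.97 -236.88   54.  ] [ 484.12 -237.68   53.53] 0.47947190056699585
[ 483.06 -192.69   54.  ] 0.9568215539650461 89.88490598274184
[ 483.4  -193.66   54.  ] 0.7696043975897405 87.5067573987007
bar screws z48
[array([492.58, 230.02,  48.  ]), array([498.6 , 144.44,  48.  ])] [495.59 187.23  48.  ] 4.019557155294314 85.79280240165043
[array([493.41, 227.25,  48.  ]), array([499.94, 143.01,  48.  ])] [496.68 185.13  48.  ] 4.431117502652576 84.49567775860706
rest TL [514.28 257.95  40.  ]
TR [524.05 116.5   40.  ]
BR [473.19 112.01  40.  ]
BL [464.66 254.35  40.  ]
side rest [array([511.82, 257.78,  40.  ]), array([464.3 , 254.15,  40.  ]), array([475.38, 113.36,  40.  ]), array([523.44, 119.47,  40.  ])]
posts [array([509.03,  56.15,  60.  ]), array([433.39,  71.19,  60.  ])] [array([508.68,  55.66,  60.  ]), array([433.63,  70.3 ,  60.  ])]
grip top side [array([496.22, 211.37,  94.  ]), array([497.63, 163.63,  94.  ]), array([485.84, 163.51,  94.  ]), array([485.8 , 213.36,  94.  ])]
loader base corners [array([ 525.12, -101.9 ,    5.  ]), array([ 529.11, -299.99,    5.  ]), array([ 444.08, -299.23,    5.  ]), array([ 441.69, -100.44,    5.  ])]
loader end wall screws [array([ 482.26, -122.22,   50.  ]), array([ 484.97, -277.95,   50.  ])]
state [ 162.89 -525.03  255.56]
```

Estimates: comb centre about (496, 186) with yaw about 4.1°, and bore row middle about (483, -193) with yaw about 0.9°. The bore spacing of 18 mm and the rest size both match. Next I'll compute the approach.

```bash
cat >> h.py <<'E'
from scipy.spatial.transform import Rotation as Ro
def tool(az):  # az deg of tool z, tool y down
    a=np.radians(az);z=np.array([np.cos(a),np.sin(a),0]);y=np.array([0,0,-1.]);return np.array([np.cross(y,z),y,z]).T
def go(p,az,R0=None,p0=None):
    s=ctrl.state();R0=np.array(s["tcp_rot"]) if R0 is None else R0;p0=np.array(s["tcp_pos"]) if p0 is None else p0
    w=np.degrees(Ro.from_matrix(R0.T@tool(az)).as_rotvec());d=R0.T@(np.array(p)-p0)/10
    print("t",s["time_s"],"tcp",np.array(s["tcp_pos"]),"F",np.array(s["contact_force"]),"rot",w,"shift cm",d)
E
python3 - <<'E'
from h import *
go((495.8,186.5,250),4.1,tool(-72.8),np.array([162.95,-525.32,256.34]))
E
```

```text
t 0.2 tcp [ 162.89 -525.03  255.56] F [-0.24  0.56 -0.25] rot [  0.  -76.9   0. ] shift cm [-52.85   0.63 -58.16]
```

Emit:
carry_out(increments="0 -76.9 0 -52.85 0.63 -58.16 6;0 -76.9 0 -52.85 0.63 -58.16 6;0 -76.9 0 -52.85 0.63 -58.16 6;0 -76.9 0 -52.85 0.63 -58.16 6;0 -76.9 0 -52.85 0.63 -58.16 6;0 -76.9 0 -52.85 0.63 -58.16 6;0 -76.9 0 -52.85 0.63 -58.16 6;0 -76.9 0 -52.85 0.63 -58.16 6;0 -76.9 0 -52.85 0.63 -58.16 6;0 -76.9 0 -52.85 0.63 -58.16 6", squeeze=40)

```text
time_s: 1.45
tcp_pos: [427.7, 43.1, 251.4]
tcp_rot: [[0.072, 0.001, 0.997], [-0.997, -0.001, 0.072], [0.001, -1.0, 0.001]]
contact_force: [1.1, -1.1, 1.3]
opening: 59.9
```

```bash
python3 - <<'E'
from h import *
go((495.8,186.5,250),4.1)
E
```

```text
t 1.45 tcp [427.74  43.05 251.39] F [ 1.05 -1.05  1.28] rot [-0.05  0.05  0.04] shift cm [-13.81   0.14   7.83]
```

Emit:
carry_out(increments="0 0 0 -13.8 1 7.8 6;0 0 0 -13.8 4 7.8 6;0 0 0 -13.8 7 7.8 6;0 0 0 -13.8 8 7.8 6;0 0 0 -13.8 8 7.8 6;0 0 0 -13.8 8 7.8 6")

```text
time_s: 2.2
tcp_pos: [495.9, 183.4, 173.2]
tcp_rot: [[0.071, 0.003, 0.997], [-0.998, 0.0, 0.071], [-0.0, -1.0, 0.003]]
contact_force: [0.8, -0.8, 0.9]
opening: 60.1
```

```bash
python3 - <<'E'
from h import *
go((495.8,186.5,80),4.1)
cv2.imwrite("pics/t1.png",cv2.resize(cam("top")["img"][130:290,150:360],None,fx=3.7,fy=3.7,interpolation=cv2.INTER_CUBIC))
cv2.imwrite("pics/s1.png",cv2.resize(cam("side")["img"][150:350,150:350],None,fx=3,fy=3,interpolation=cv2.INTER_CUBIC))
E
```

```text
t 2.2 tcp [495.86 183.38 173.17] F [ 0.85 -0.76  0.91] rot [-0.18 -0.05 -0.01] shift cm [-0.31  9.32 -0.01]
```

View pics/t1.png

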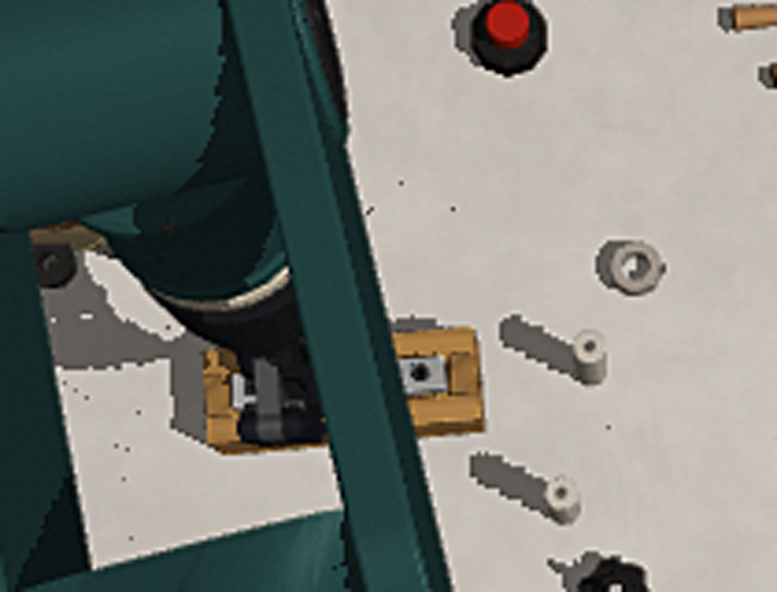

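View pics/s1.png

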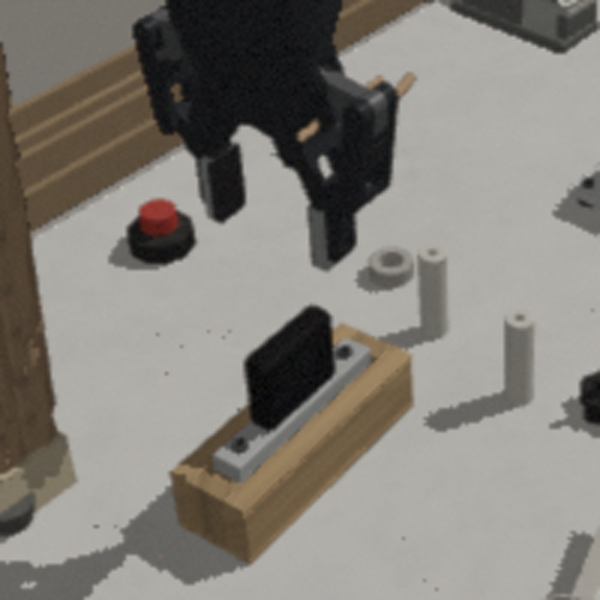

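The fingers straddle the grip, jaws across its 16 mm. I'll shift 3 mm along +y, descend and close.

Emit:
carry_out(increments="0 0 0 -0.3 3 0 6;0 0 0 -0.3 6 0 6;0 0 0 -0.3 8 0 6;0 0 0 -0.3 9.3 0 6;0 0 0 -0.3 9.3 0 6;0 0 0 -0.3 9.3 0 6")

```text
time_s: 3.05
tcp_pos: [495.9, 187.3, 79.7]
tcp_rot: [[0.072, 0.002, 0.997], [-0.997, 0.001, 0.072], [-0.0, -1.0, 0.002]]
contact_force: [-0.8, 0.1, -0.0]
opening: 59.8
```

```bash
python3 - <<'E'
from h import *
go((495.8,186.5,80),4.1)
cv2.imwrite("pics/s2.png",cv2.resize(cam("side")["img"][150:350,150:350],None,fx=3,fy=3,interpolation=cv2.INTER_CUBIC))
E
```

```text
t 3.05 tcp [495.87 187.28  79.66] F [-0.81  0.05 -0.  ] rot [-0.14  0.02 -0.02] shift cm [ 0.08 -0.03 -0.01]
```

View pics/s2.png

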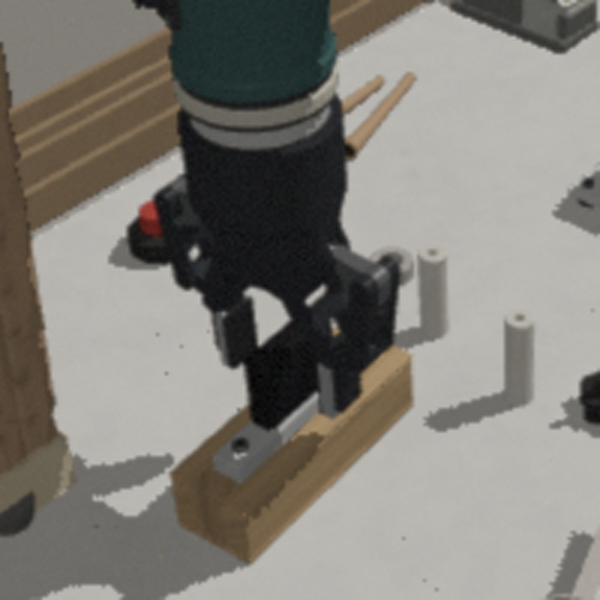

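Emit:
carry_out(increments="0 0 0 0 0 0 2.4;0 0 0 0 0 0 1.6;0 0 0 0 0 0 1.2;0 0 0 0 0 0 1;0 0 0 0 0 0 1;0 0 0 0 0 0 1", squeeze=70)

```text
time_s: 3.85
tcp_pos: [495.2, 187.3, 78.7]
tcp_rot: [[0.072, 0.001, 0.997], [-0.997, 0.0, 0.072], [-0.0, -1.0, 0.001]]
contact_force: [-0.4, 0.3, 3.5]
opening: 15.3
```

```bash
python3 - <<'E'
from h import *
go((495.8,186.5,80),4.1)
cv2.imwrite("pics/s3.png",cv2.resize(cam("side")["img"][150:350,150:350],None,fx=3,fy=3,interpolation=cv2.INTER_CUBIC))
print(ctrl.state()["opening"])
E
```

```text
t 3.85 tcp [495.19 187.35  78.73] F [-0.37  0.32  3.52] rot [-0.04  0.04 -0.01] shift cm [ 0.09 -0.13  0.05]
15.155755040598896
```

View pics/s3.png

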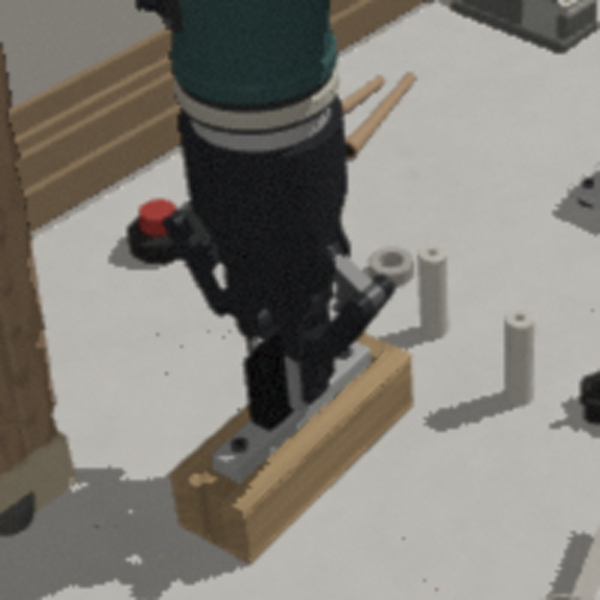

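Emit:
carry_out(increments="0 0 0 0 -1 0 1;0 0 0 0 -3 0 1;0 0 0 0 -6 0 1;0 0 0 0 -9 0 1;0 0 0 0 -12 0 1;0 0 0 0 -12 0 1;0 0 0 0 -12 0 1")

```text
time_s: 4.78
tcp_pos: [494.1, 187.0, 196.3]
tcp_rot: [[0.072, -0.003, 0.997], [-0.997, -0.001, 0.072], [0.001, -1.0, -0.003]]
contact_force: [-0.5, -0.4, -2.6]
opening: 15.2
```

```bash
python3 - <<'E'
from h import *
go((483.1,-192.7,200),0.95)
c=cam("side","s4full")
cv2.imwrite("pics/s4.png",cv2.resize(c["img"][100:350,150:350],None,fx=2.4,fy=2.4,interpolation=cv2.INTER_CUBIC))
print(ctrl.state()["opening"])
E
```

```text
t 4.775 tcp [494.13 186.95 196.33] F [-0.45 -0.39 -2.65] rot [0.18 3.18 0.05] shift cm [37.79 -0.33 -3.83]
15.314612104066928
```

View pics/s4.png

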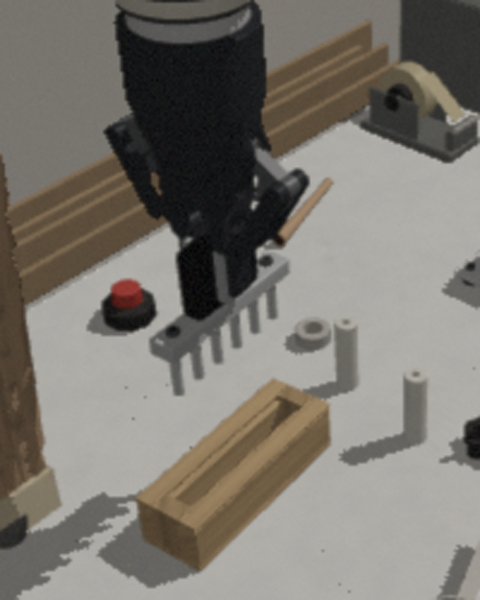

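The comb lifted clean and level, with about 2.6 N of weight showing. Now I'll carry it over the loader.

Emit:
carry_out(increments="0 0.5 0 6 0 -0.6 1;0 1 0 12 0 -1.2 1;0 1.5 0 18 0 -1.8 1;0 2 0 24 0 -2.4 1;0 2.5 0 29 0 -2.9 1;0 2.8 0 33 0 -3.3 1;0 3.2 0 36 1 -3.6 1;0 3.2 0 37.8 2 -3.8 1;0 3.2 0 37.8 3 -3.8 1;0 3.2 0 37.8 3.5 -3.8 1")

```text
time_s: 6.08
tcp_pos: [483.8, -191.1, 161.6]
tcp_rot: [[0.017, -0.002, 1.0], [-1.0, 0.002, 0.017], [-0.002, -1.0, -0.002]]
contact_force: [0.4, 0.3, -2.5]
opening: 15.3
```

Emit:
carry_out(increments="0 0 0 0 0 0 1;0 0 0 0 0 0 1;0 0 0 0 0 0 1")

```text
time_s: 6.45
tcp_pos: [484.7, -192.2, 164.0]
tcp_rot: [[0.017, 0.001, 1.0], [-1.0, -0.001, 0.017], [0.001, -1.0, 0.001]]
contact_force: [-0.2, -0.6, -3.7]
opening: 15.2
```

```bash
python3 - <<'E'
from h import *
go((483.1,-192.7,145),0.95)
c=cam("side","s5full")
cv2.imwrite("pics/s5.png",cv2.resize(c["img"][80:240,310:450],None,fx=3.7,fy=3.7,interpolation=cv2.INTER_CUBIC))
c=cam("top","t5full")
cv2.imwrite("pics/t5.png",cv2.resize(c["img"][180:290,360:510],None,fx=5,fy=5,interpolation=cv2.INTER_CUBIC))
E
```

```text
t 6.45 tcp [ 484.7  -192.2   164.01] F [-0.19 -0.59 -3.65] rot [-0.07  0.03  0.04] shift cm [ 0.05  1.9  -0.16]
```

View pics/s5.png

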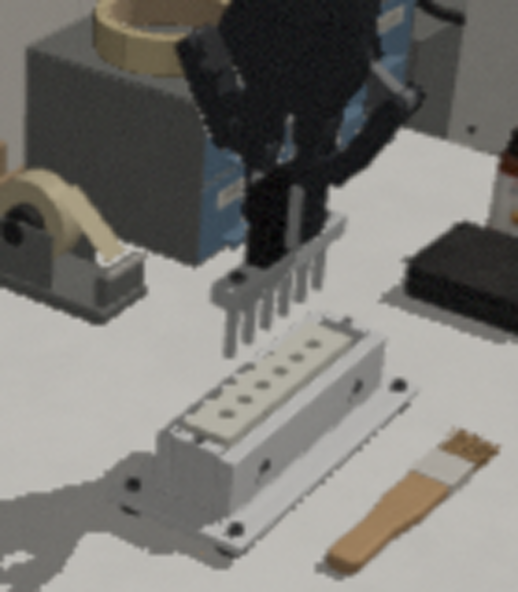

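View pics/t5.png

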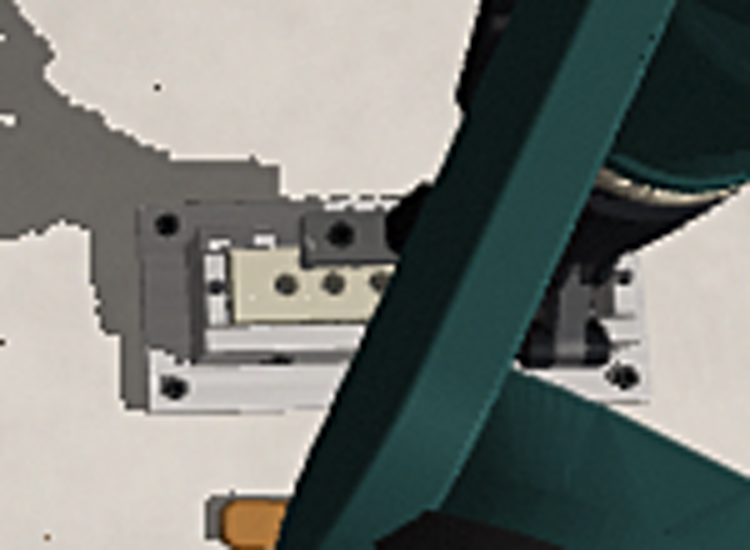

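```bash
python3 - <<'E'
from h import *
T=cam("top");S=cam("side");s=ctrl.state()
print(np.array(s["tcp_pos"]))
def z2(o,f,p): return [(p[0]+.5)/f-.5+o[0],(p[1]+.5)/f-.5+o[1]]
zt=s["tcp_pos"][2]-74.7
a=dark(T["img"],z2((360,180),5,(341,234)));b=dark(S["img"],z2((310,80),3.7,(237,276)),2)
print(a,b,"top",onz(T,a,zt+44),"side",onz(S,b,zt+44),tri(T,a,S,b))
# bores visible
for p in[(286,284),(334,283)]:
    q=dark(T["img"],z2((360,180),5,p));print(q,onz(T,q,54))
for k in range(6):
    d=(2.5-k)*18
    print(k,(proj(S,(482.7+ -0.017*d,-192.3+d,zt))-[310,80])*3.7)
cv2.imwrite("pics/s6.png",cv2.resize(S["img"][145:195,365:405],None,fx=12,fy=12,interpolation=cv2.INTER_CUBIC))
E
```

```text
[ 484.46 -192.51  163.59]
[427.72 226.5 ] [373.97 154.76] top [ 483.94 -150.45  132.89] side [ 485.27 -153.26  132.89] (array([ 483.4 , -149.97,  135.  ]), np.float64(0.16455910893082498))
[416.94 236.31] [ 482.7  -148.14   54.  ]
[426.21 235.72] [ 483.68 -165.8    54.  ]
0 [229.67 357.63]
1 [248.   343.38]
2 [265.93 329.44]
3 [283.46 315.82]
4 [300.61 302.5 ]
5 [317.38 289.46]
```

View pics/s6.png

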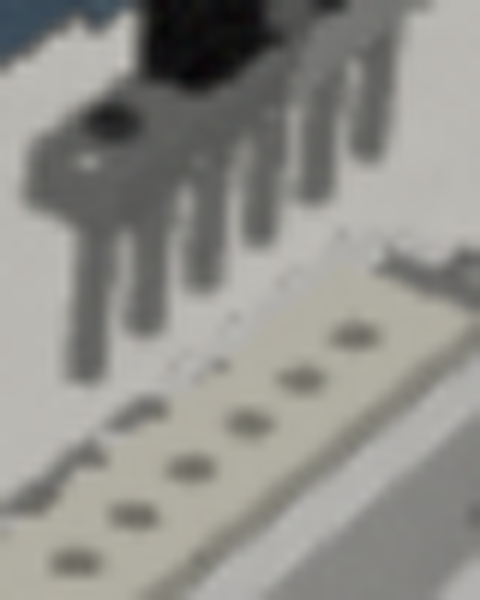

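Relative to the bores, the comb needs about -1.5 mm in x and +0.6 mm in y. I'll lower it to about 6 mm above the carrier and compare directly.

Emit:
carry_out(increments="0 0 0 -0.06 1 -0.15 1;0 0 0 -0.06 2 -0.15 1;0 0 0 -0.06 2.7 -0.15 1;0 0 0 -0.06 2.8 -0.15 1;0 0 0 -0.06 2.8 -0.15 1;0 0 0 -0.06 2.8 -0.15 1")

```text
time_s: 7.4
tcp_pos: [483.1, -192.1, 135.8]
tcp_rot: [[0.016, 0.001, 1.0], [-1.0, -0.001, 0.016], [0.001, -1.0, 0.001]]
contact_force: [-0.4, -0.5, -2.2]
opening: 15.0
```

```bash
python3 - <<'E'
from h import *
go((483.1,-192.7,145),0.95)
S=cam("side","s7full");T=cam("top","t7full")
go((483.1,-192.7,145),0.95)
cv2.imwrite("pics/s7.png",cv2.resize(S["img"][158:200,362:406],None,fx=14,fy=14,interpolation=cv2.INTER_CUBIC))
cv2.imwrite("pics/t7.png",cv2.resize(T["img"][205:265,385:505],None,fx=6.6,fy=6.6,interpolation=cv2.INTER_CUBIC))
E
```

```text
t 7.4 tcp [ 483.1  -192.12  135.77] F [-0.36 -0.5  -2.18] rot [-0.05 -0.02  0.03] shift cm [ 0.06 -0.92 -0.  ]
t 7.5 tcp [ 483.07 -192.1   135.77] F [ 0.21 -0.73 -2.27] rot [-0.05 -0.02  0.03] shift cm [ 0.06 -0.92  0.  ]
```

View pics/s7.png

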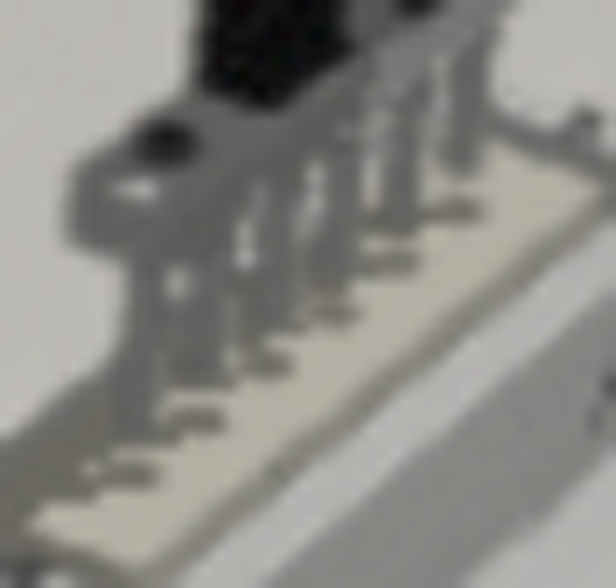

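View pics/t7.png

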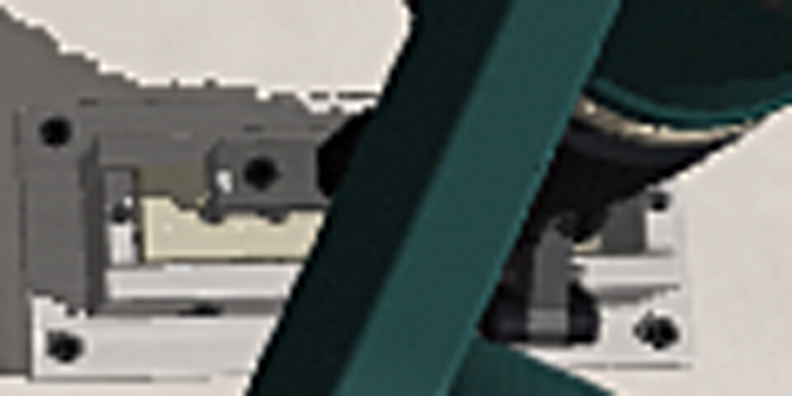

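```bash
python3 - <<'E'
from h import *
S=cam("side","tmp");T=cam("top","tmp2")
for C in(S,T):
  b=np.array([483.,-192.7,54]);p=proj(C,b)
  for e in np.eye(3): print(proj(C,b+e)-p)
def z2(o,f,p): return [(p[0]+.5)/f-.5+o[0],(p[1]+.5)/f-.5+o[1]]
a=dark(T["img"],z2((385,205),6.6,(261,172)))
print(a,onz(T,a,61.0+44))
# crop of intensity profile for tips
g=cv2.cvtColor(S["img"],cv2.COLOR_BGR2GRAY); print(g[180:196,366:380]); print(g[163:177,388:402])
E
```

```text
[-0.42 -0.17]
[-0.27  0.21]
[ 0.04 -0.42]
[-0.03 -0.52]
[-0.53  0.  ]
[ 0.14 -0.11]
[423.94 230.86] [ 482.24 -150.02  105.  ]
[[185 185 185 182 151 110  98  97  99  98  97  99 113 100]
 [185 184 183 181 146 108 101 103 104  96  96 101 112 106]
 [185 184 184 178 134 105 101 109 104  98  97 103 120 108]
 [185 184 180 155 114  99 100 107  99  95  97 108 143 125]
 [183 178 157 122 101  97 101 109  98  95  99 105 130 124]
 [166 134 116 106  96  99 100 112 106 100 112 115 127 160]
 [127 110 104 105  96  99 102 117 109 115 149 162 168 174]
 [108 106 103 103  95  99 105 133 114 107 119 127 167 175]
 [105 105 104 103  99  98 101 112 107 116 115 121 159 173]
 [103 104 104 103 107 107 111 118 122 161 161 168 173 175]
 [103 104 112 114 140 142 155 164 169 174 173 174 175 175]
 [104 111 140 122 117 114 120 150 170 175 176 175 175 173]
 [104 105 112 108 117 119 122 152 171 175 175 175 170 153]
 [115 116 117 125 162 169 169 172 174 175 173 164 144 135]
 [168 168 168 170 174 175 175 175 175 173 158 140 131 137]
 [174 174 175 175 176 175 175 175 173 158 139 133 140 159]]
[[ 97 115 120 114 112 131 107  98 111 166 181 185 186 186]
 [114 119 121 105 106 134 107 101 112 162 170 179 182 185]
 [116 123 104  99 109 138 109  99 106 139 174 173 174 179]
 [124 132 107 104 123 131 106 100 105 111 129 146 165 172]
 [118 119 103 104 127 129 107 101 110 111 110 113 119 123]
 [121 122 104 106 129 118 103 104 130 150 135 116 108 109]
 [143 122 103 107 141 125 106 107 139 166 169 156 135 131]
 [152 115  98 107 149 152 130 133 159 172 175 172 170 168]
 [153 115 101 107 154 164 151 162 170 174 174 175 174 175]
 [140 110 100 105 142 133 123 124 149 170 176 174 175 176]
 [104  98  98 104 118 119 117 120 144 170 173 175 174 172]
 [111 109 106 108 121 160 161 168 171 174 175 173 164 150]
 [152 148 136 149 166 174 173 175 174 174 171 158 141 133]
 [120 119 114 124 160 172 175 176 176 172 157 138 130 135]]
```

Side and top views agree that the tips line up with the bores to under 1 mm: bar screw midpoint (482.95, -192.9) against bores (483.06, -192.7). I'll feel downward gently.

Emit:
carry_out(increments="0 0 0 0 0.3 0 1;0 0 0 0 0.5 0 1;0 0 0 0 0.65 0 1;0 0 0 0 0.75 0 1;0 0 0 0 0.8 0 1;0 0 0 0 0.8 0 1")

```text
time_s: 8.35
tcp_pos: [482.8, -192.0, 127.3]
tcp_rot: [[0.016, 0.0, 1.0], [-1.0, -0.0, 0.016], [0.0, -1.0, 0.0]]
contact_force: [0.5, 0.5, -2.5]
opening: 15.1
```

Emit:
carry_out(increments="0 0 0 0 0.1 0 1;0 0 0 0 0.2 0 1;0 0 0 0 0.3 0 1;0 0 0 0 0.3 0 1")

```text
time_s: 8.85
tcp_pos: [482.8, -191.9, 124.2]
tcp_rot: [[0.016, -0.0, 1.0], [-1.0, -0.0, 0.016], [0.0, -1.0, -0.0]]
contact_force: [0.5, -0.1, -3.2]
opening: 14.9
```

```bash
python3 - <<'E'
from h import *
S=cam("side","s8full")
go((483.1,-192.7,145),0.95)
cv2.imwrite("pics/s8.png",cv2.resize(S["img"][158:200,362:406],None,fx=14,fy=14,interpolation=cv2.INTER_CUBIC))
E
```

```text
t 8.9 tcp [ 482.84 -191.93  124.23] F [ 0.09 -0.34 -3.5 ] rot [-0.   -0.02  0.  ] shift cm [ 0.08 -2.08  0.03]
```

View pics/s8.png

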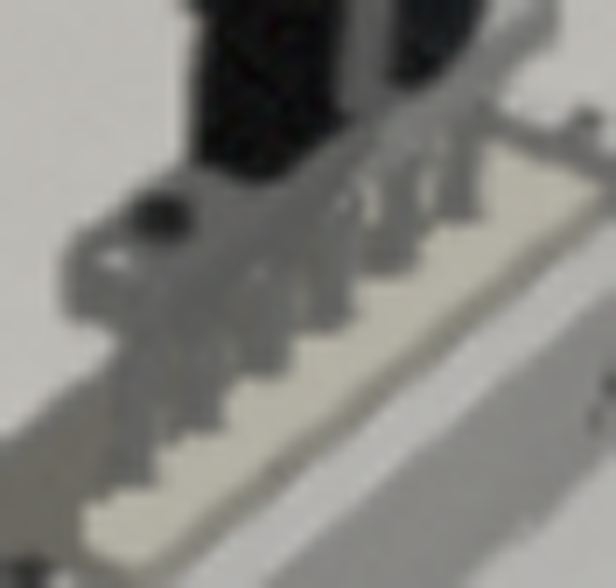

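The pins are in the bores: no mouths visible and no contact force. I'll keep going down, slowly.

Emit:
carry_out(increments="0 0 0 0 0.15 0 1;0 0 0 0 0.3 0 1;0 0 0 0 0.45 0 1;0 0 0 0 0.6 0 1;0 0 0 0 0.7 0 1;0 0 0 0 0.7 0 1")

```text
time_s: 9.65
tcp_pos: [482.8, -191.9, 117.2]
tcp_rot: [[0.016, 0.0, 1.0], [-1.0, -0.0, 0.016], [0.0, -1.0, 0.0]]
contact_force: [0.9, -0.2, -2.7]
opening: 14.8
```

Emit:
carry_out(increments="0 0 0 0 0.15 0 1;0 0 0 0 0.3 0 1;0 0 0 0 0.4 0 1;0 0 0 0 0.5 0 1;0 0 0 0 0.5 0 1")

```text
time_s: 10.28
tcp_pos: [482.8, -191.9, 112.2]
tcp_rot: [[0.016, -0.0, 1.0], [-1.0, -0.0, 0.016], [0.0, -1.0, -0.0]]
contact_force: [1.2, 1.2, -2.7]
opening: 15.4
```

Emit:
carry_out(increments="0 0 0 0 0.1 0 1;0 0 0 0 0.2 0 1;0 0 0 0 0.3 0 1;0 0 0 0 0.4 0 1;0 0 0 0 0.4 0 1")

```text
time_s: 10.9
tcp_pos: [482.9, -192.0, 109.2]
tcp_rot: [[0.016, 0.001, 1.0], [-1.0, -0.0, 0.016], [0.0, -1.0, 0.001]]
contact_force: [-2.0, 2.1, 3.8]
opening: 15.3
```

Emit:
carry_out(increments="0 0 0 0 0.1 0 1;0 0 0 0 0.2 0 1;0 0 0 0 0.3 0 1;0 0 0 0 0.4 0 1;0 0 0 0 0.4 0 1")

```text
time_s: 11.52
tcp_pos: [482.9, -192.0, 104.1]
tcp_rot: [[0.016, 0.0, 1.0], [-1.0, -0.0, 0.016], [0.0, -1.0, 0.0]]
contact_force: [-0.3, 0.4, 3.2]
opening: 15.1
```

Emit:
carry_out(increments="0 0 0 0 0.1 0 1;0 0 0 0 0.2 0 1;0 0 0 0 0.3 0 1;0 0 0 0 0.4 0 1;0 0 0 0 0.4 0 1")

```text
time_s: 12.15
tcp_pos: [482.9, -192.0, 100.1]
tcp_rot: [[0.016, 0.0, 1.0], [-1.0, -0.0, 0.016], [0.0, -1.0, 0.0]]
contact_force: [-1.6, 1.4, 4.3]
opening: 15.1
```

Emit:
carry_out(increments="0 0 0 0 0.1 0 1;0 0 0 0 0.2 0 1;0 0 0 0 0.3 0 1;0 0 0 0 0.3 0 1")

```text
time_s: 12.65
tcp_pos: [482.9, -192.0, 97.2]
tcp_rot: [[0.016, 0.0, 1.0], [-1.0, -0.0, 0.016], [0.0, -1.0, 0.0]]
contact_force: [-0.5, 1.2, 3.1]
opening: 15.2
```

```bash
python3 - <<'E'
from h import *
S=cam("side","s9full")
go((483.1,-192.7,145),0.95)
cv2.imwrite("pics/s9.png",cv2.resize(S["img"][150:200,355:413],None,fx=12,fy=12,interpolation=cv2.INTER_CUBIC))
E
```

```text
t 12.7 tcp [ 482.9  -191.97   97.17] F [-0.06  0.03  3.62] rot [-0.01 -0.02  0.01] shift cm [ 0.07 -4.78  0.02]
```

View pics/s9.png

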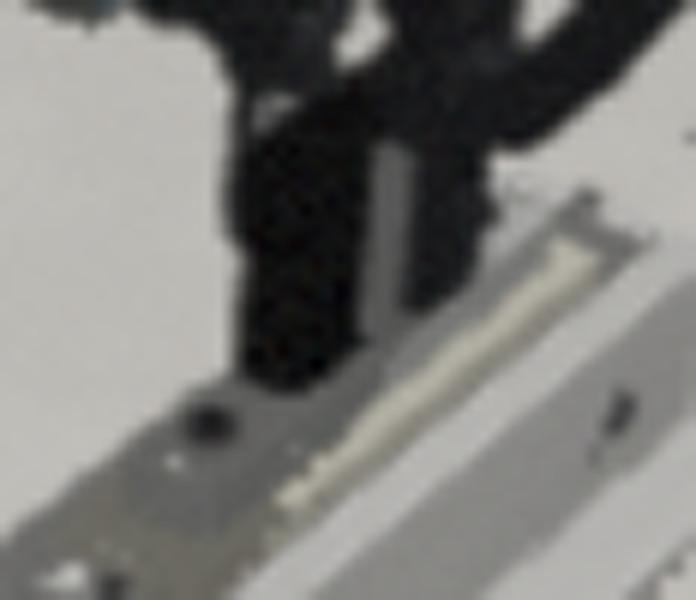

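Nearly flush. I'll feel for the hard stop in 1 mm steps.

Emit:
carry_out(increments="0 0 0 0 0.05 0 1;0 0 0 0 0.1 0 1;0 0 0 0 0.1 0 1")

```text
time_s: 13.08
tcp_pos: [482.9, -192.0, 96.7]
tcp_rot: [[0.016, 0.0, 1.0], [-1.0, -0.0, 0.016], [0.0, -1.0, 0.0]]
contact_force: [-0.8, 1.4, 5.8]
opening: 15.2
```

Emit:
carry_out(increments="0 0 0 0 0.05 0 1;0 0 0 0 0.1 0 1;0 0 0 0 0.1 0 1")

```text
time_s: 13.45
tcp_pos: [482.9, -192.0, 96.7]
tcp_rot: [[0.016, 0.0, 1.0], [-1.0, -0.0, 0.016], [0.0, -1.0, 0.0]]
contact_force: [-2.8, 3.6, 10.0]
opening: 15.4
```

Emit:
carry_out(increments="0 0 0 0 0.1 0 1;0 0 0 0 0.2 0 1;0 0 0 0 0.3 0 1;0 0 0 0 0.3 0 1")

```text
time_s: 13.95
tcp_pos: [483.0, -192.0, 96.6]
tcp_rot: [[0.017, 0.001, 1.0], [-1.0, -0.001, 0.017], [0.001, -1.0, 0.001]]
contact_force: [-8.9, 4.2, 22.4]
opening: 15.0
```

```bash
python3 - <<'E'
from h import *
go((482.9,-192,96.7),0.95)
E
```

```text
t 13.95 tcp [ 483.   -192.03   96.62] F [-8.89  4.24 22.43] rot [-0.06 -0.    0.05] shift cm [-0.   -0.01 -0.01]
```

Firm stop at TCP z 96.6, the predicted home height, with 22 N of push and no further travel. I'll relax the push, open, and look before retreating.

Emit:
carry_out(increments="0 0 0 0 -0.2 0 1;0 0 0 0 -0.4 0 1;0 0 0 0 -0.4 0 1;0 0 0 0 -0.4 0 2;0 0 0 0 -0.4 0 3.5;0 0 0 0 -0.4 0 4.5;0 0 0 0 -0.4 0 4.5;0 0 0 0 -0.4 0 4.5")

```text
time_s: 14.95
tcp_pos: [482.8, -192.0, 96.2]
tcp_rot: [[0.016, -0.0, 1.0], [-1.0, -0.0, 0.016], [0.0, -1.0, -0.0]]
contact_force: [0.8, 0.3, 0.3]
opening: 44.8
```

```bash
python3 - <<'E'
from h import *
S=cam("side","s10full")
go((483.1,-192.7,145),0.95)
cv2.imwrite("pics/s10.png",cv2.resize(S["img"][120:220,335:435],None,fx=6,fy=6,interpolation=cv2.INTER_CUBIC))
E
```

```text
t 15.0 tcp [ 482.84 -191.99   96.25] F [0.11 1.21 1.3 ] rot [ 0.   -0.02  0.01] shift cm [ 0.07 -4.87  0.02]
```

View pics/s10.png

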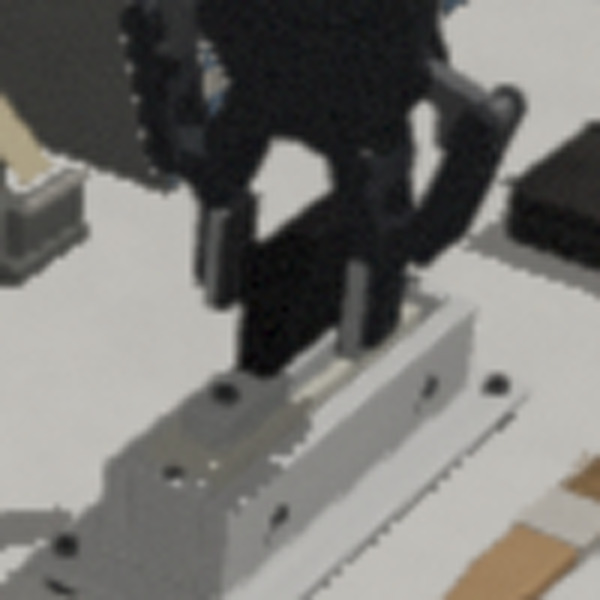

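Released, with both fingers clear of the grip. Retreating straight up.

Emit:
carry_out(increments="0 0 0 0 -1 0 5;0 0 0 0 -3 0 5;0 0 0 0 -6 0 5;0 0 0 0 -9 0 5;0 0 0 0 -12 0 5;0 0 0 0 -15 0 5;0 0 0 0 -15 0 5")

```text
time_s: 15.88
tcp_pos: [484.1, -192.6, 250.4]
tcp_rot: [[0.016, 0.007, 1.0], [-1.0, -0.004, 0.016], [0.004, -1.0, 0.007]]
contact_force: [0.8, -0.0, 0.1]
opening: 50.0
```

Emit:
carry_out(increments="0 0 0 6 0 -6 5;0 0 0 11 0 -10 5;0 0 0 15 0 -15 5;0 0 0 18 0 -18 5;0 0 0 18 0 -18 5;0 0 0 18 0 -18 5")

```text
time_s: 16.62
tcp_pos: [305.5, -374.6, 245.4]
tcp_rot: [[0.015, -0.0, 1.0], [-1.0, 0.002, 0.015], [-0.002, -1.0, -0.0]]
contact_force: [0.7, 0.1, 0.8]
opening: 49.9
```

```bash
python3 - <<'E'
from h import *
S=cam("side","s11full");T=cam("top","t11full")
go((483.1,-192.7,145),0.95)
cv2.imwrite("pics/s11.png",cv2.resize(S["img"][130:240,330:440],None,fx=5.4,fy=5.4,interpolation=cv2.INTER_CUBIC))
cv2.imwrite("pics/t11.png",cv2.resize(T["img"][205:275,375:505],None,fx=6,fy=6,interpolation=cv2.INTER_CUBIC))
E
```

```text
t 16.725 tcp [ 306.58 -373.88  245.81] F [-0.4   0.22 -0.98] rot [-0.    0.08 -0.06] shift cm [-17.79  10.1   17.97]
```

View pics/s11.png

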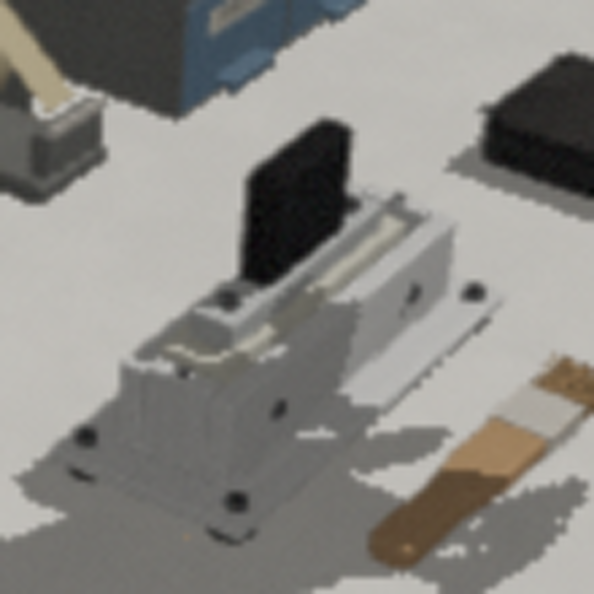

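View pics/t11.png

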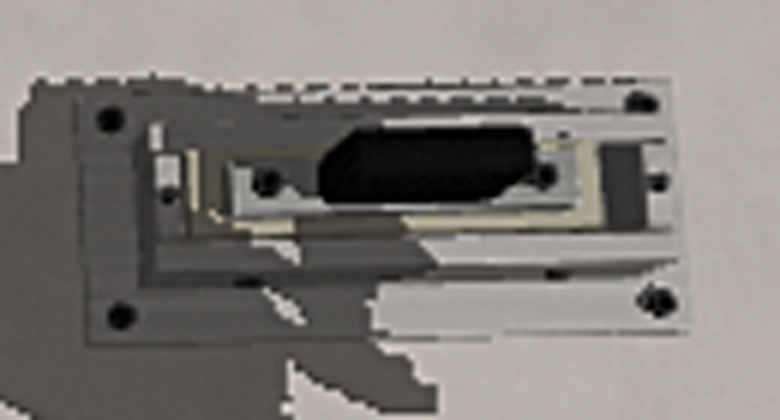

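View pics/s11full.png

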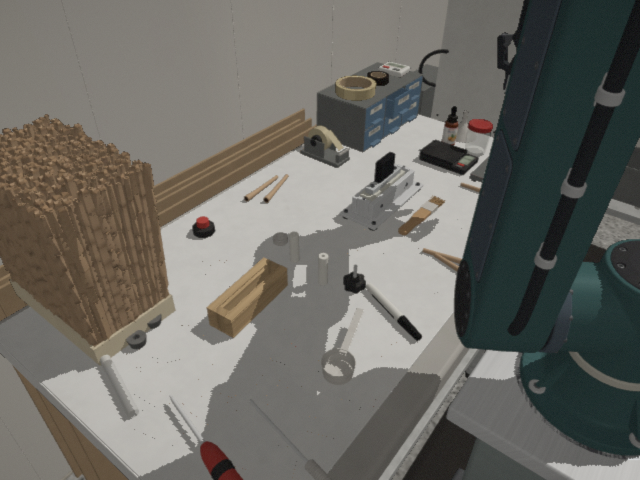

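The comb stands square on the carrier with no visible gap, and both posts are upright at about (294,247) and (323,268). I'll check the bar height by triangulating its screw heads, expected at z 66.

```bash
python3 - <<'E'
from h import *
T=cam("top");S=cam("side")
def z2(o,f,p): return [(p[0]+.5)/f-.5+o[0],(p[1]+.5)/f-.5+o[1]]
a=dark(T["img"],z2((375,205),6,(267,182)));b=dark(S["img"],z2((330,130),5.4,(229,298)),2)
print(tri(T,a,S,b), onz(T,a,66),onz(S,b,66))
ctrl.job_done()
print(ctrl.state()["time_s"])
E
```

```text
(array([ 482.66, -149.46,   68.7 ]), np.float64(0.8991797270983446)) [ 483.62 -149.86   66.  ] [ 484.43 -153.3    66.  ]
the job is handed in; nothing more can be done
the job is handed in; nothing more can be done
```

The comb is parked in the carrier with its pins in all six bores, and by feel it is fully home. I handed the job in after about 17 s of robot time.

- **Seating:** The pins entered with no measurable contact force. The plungers were met about 19 mm down, and they yielded at roughly 6–7 N. A firm stop came at TCP z 96.6–96.7, where about 96.7 was predicted for the bar flush. A final press of about 22 N, well under the 70 N limit, moved it no further.
- **Last views:** The comb stands upright with no visible gap under the bar. Both posts are still standing, and the gripper is clear.
- **Check that disagreed:** Triangulating a bar screw from the two cameras gave z 68.7, where 66 was expected. The same method read up to 2.4 mm high on the carrier's bores and 1–2 mm high on the comb in hand. I put it down to camera and pixel error and trusted the hard stop instead. I handed the job in from the same script that made this measurement, so I did not follow it up.

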